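Draw and hold the vacuum for an aneroid barometer test

TASK

Without lifting it, slide the test pot with the white-dialled barometer along the pump plate from its waiting place onto the red vacuum-port ring in the middle, well centred. Then draw the hand pump's T-handle out against its spring until the pump's brass pointer stands level with the red rider on the stroke scale, and keep it there: the program finishes while still holding the handle at the mark, with the pot still on the port. Leave the black-dialled pot, the rider, the compass case, the magnet and the loupe where they are.

Things in the scene. Friction and masses are not known exactly. Their poses are not given: they have to be found in the camera images.
- pump: Fixed aneroid test pump: a green plate 16 mm thick, from -55 to +135 mm along its x and -170 to +170 mm along its y, with a ground steel strip along y on which the pots slide. Origin on the counter under the port's centre. Ringed places on the strip at x = 0: red port ring (98 mm across) at y = 0, thin dark waiting rings at y = -115 and +115 mm.
- port (a point): Centre of the vacuum port on the plate's upper surface (16 mm above the counter), in the middle of the red ring; axes as the pump's.
- barrel (a point): Middle of the brass pump barrel's axis, 56 mm above the counter. The barrel (44 mm diameter, end caps 52 mm) lies parallel to the pump's y at x = 105 mm, from y = -111 to +98 mm of the pump. The T-handle pulls out of its -y end, towards -y.
- scale_end (a point): Free (-y) end of the brass stroke scale, on its top face 54 mm above the counter: a fixed flat bar 16 mm wide along the pump's y at x = 162 mm, from y = -96 to -208 mm, beside the pump rod on its +x side.
- pipe (a point): Where the copper suction pipe enters the plate, behind the barrel's +y end (pump x = 55, y = 140 mm). Pipe and valve knob run from here to the barrel's end, up to 72 mm above the counter; on the pipe at pump x = 105, y = 122 mm sits a round vacuum gauge, 42 mm across, face up, 84 mm high, whose needle swings with the stroke.
- barometer: The test pot to be slid: round aluminium pot with brass bezel and white barometer dial under glass. Foot flange 80 mm diameter, 6 mm thick; body 62 mm diameter (bezel 65 mm in the top 9 mm); height 50 mm; 0.3 to 0.6 kg. Loose, upright on the plate within about 13 mm of either waiting ring's centre. Origin at the centre of its underside, z up.
- altimeter: A second, equal test pot with dark bezel and black dial, standing at the other waiting ring; to be left there. Origin at the centre of its underside.
- handle (a point): Dark wooden crossbar of the T-handle: round, 16 mm in diameter, 76 mm long along the pump's x, centred on the 10 mm pump rod at pump x = 105 mm, 56 mm above the counter. This point is its centre; axes as the pump's. Home at pump y = -179 mm, 60 mm clear of the barrel's end cap; the pointer's thin arm crosses only the +x side, 54 mm behind its centre. Moves with the rod.
- plunger (a joint): Travel of the pump rod, handle and pointer together towards the pump's -y: 0 = fully home, stop at 0.075 m. A spring draws it back home: about 6 N at home, rising by 1.5 N per 10 mm (12 to 15 N at the mark).
- pointer (a point): Tip of the brass pointer that the pump rod carries over the stroke scale: at x = 162 mm, y = -125 mm of the pump when home, moving with the rod; axes as the pump's. The black line on the pointer is at its y.
- mark (a point): Middle of the red rider's inner face; axes as the pump's. The rider (8 mm wide along y, 18 mm deep, 7 mm above the scale) is clipped on the scale's outer edge; the pointer passes beside it. It lies at 36 to 58 mm of plunger travel. Needed travel = pointer's y less mark's y in the pump's frame, with the plunger home.
- compass_case: Mahogany compass case 90 x 90 x 30 mm, to be left alone. Origin at the centre of its underside.
- magnet: Red bar magnet with bright ends, 100 x 18 x 12 mm, to be left alone. Origin at the centre of its underside, long along its x.
- loupe: Brass loupe, 34 mm diameter, 30 mm high, to be left alone. Origin at the centre of its underside.

How it is judged:
By the outcome, as a careful person would: the job done as asked, in the order asked, and still so for the second after the job is handed in, while the arm keeps its last pose, push and grip.
It also fails if it takes over 48 s, if anything falls off the work surface, if the arm or the gripper's body presses on something with over 40 N, if the wrist force passes 120 N, or if a joint passes its speed limit or range.

ROBOT

A 7-joint arm with a two-finger parallel gripper is mounted at the origin on the work surface. World frame = base frame: x ahead of the robot, y to its left, z up, the work surface at z = 0. Lengths are in m, angles in rad, forces in N, time in s.
With the tool pointing down it reaches from about 0.425 to 0.925 m from the base axis. Payload 6.8 kg.
Tool frame: the origin (TCP) lies midway between the tips of the shut fingers; the grasp point (between the pads) lies 19 mm behind it (r.grip_depth is the distance from the TCP to the grasp point, in m); z points along the fingers, y is the line along which they close (so a half turn about z gives the same grasp; the last joint's range is limited). The gripper opens to 85 mm and grips with 20 to 120 N. Pads are 22 mm wide; open, the fingers measure 114 mm over their backs; the gripper's body (76 mm by 85 mm) begins 54 mm behind the grasp point. The pads swing forward as they close: fully open they stand 13 mm farther back than shut.
Start: joints at [1.073, 0.477, 0.022, 1.555, -0.011, 1.109, -0.083], TCP at [0.257, -0.624, 0.231] pointing down, gripper open.
Joint ranges: [-2.96, 2.96], [-0.34, 2.1], [-1.41, 1.46], [0.24, 2.44], [-1.37, 4.51], [0.17, 1.92], [-2.96, 2.96]. Speed limits (rad/s): [2.39, 2.39, 3.14, 3.14, 3.14, 3.14, 3.14].

INTERFACE

Orientations are given as a rotation vector (axis times angle).
In Python, from bench import telemetry, grab_frame, calibration, order, silhouettes, r gives the robot as it stands.
- The arm moves only by the tool apply_moves, never from a script. Its argument "moves" is a list of rows, each a list of 7 numbers: the turn, a rotation vector about the tool's x, y, z scaled (see below), then the shift along the tool's x, y, z scaled (see below), then the opening, from -1 (shut) to 1 (fully open). A call has exactly 8 rows; each row shifts and turns the commanded pose from where the row before left it, along the tool's axes as they then stand; what a row does not reach is not made up. The controller multiplies each number of a shift by 1000 mm and each number of a turn by 6 degrees. A row lasts 1/12 s, in which the tool goes at most 41.7 mm and 7.16 degrees, less where a joint would pass 70% of its speed; a pose out of reach is approached as far as the arm can. A call with a number of a shift or a turn outside -1 to 1 is refused whole. A call with a gripper value outside its range is refused whole. The fingers move at their own pace and stop on an object; "grip_force" is the grip in N (left out, the last holds). Time passes only in rows, so rows that do not move let the fingers close, or fill a call up. It gives the time, the measured TCP pose, the force, the opening and the grip force at its end, in the units of the state.
- telemetry.get_obs(): the state, without advancing time (a new reading comes with each control period).
- grab_frame(name): name is "side" or "top" or "wrist"; returns the picture (480x640x3 uint8, blue, green, red); there is no depth.
- calibration(name): a dict with "fx", "fy", "cx", "cy" (pixels), "k1" (the pictures are not rectified: a ray, as slopes to the right and down, at radius r is drawn at 1 + k1 r^2 times it, then the intrinsics apply), "world_from_camera" (4x4, takes a point from camera to world coordinates); the wrist camera has in their place "mount" (4x4, takes a point from camera to tool coordinates, whose origin is the TCP and whose axes are the flange's). Camera axes: x right, y down, z forward; pixel columns grow to the right and rows downward; lengths in m; the calibration is good to about 2 mm. A picture is of the moment at which its call begins: read the wrist's pose just before it. calibration takes no time and is no camera call.
- order.hand_in(): hands the job in; it is judged then, once.
Trained networks look in the newest picture that a camera, given by its name, has taken for a name from the list of things; names that differ only in an ending like _2 or _b are one class to them, and where a whole thing is asked for, a point or a joint stands for the part that bears it (a point fixed in the world has none). Each returns a list of dicts, best first, with "p" (0 to 1); they miss things now and then, are a little off and sometimes report something else, mostly with a low value. They report only what shows in the picture. A call takes as long as a camera call.
- silhouettes(thing, camera): "mask" (480x640 bool, what is visible of it) and "extent" ([centre column, centre row, width, height] in pixels, round what is visible of it).
The state is a dict: "clock": time; "joints": joint angles; "qvel": joint speeds; "tau": joint torques, N m; "tcp_pos": TCP position; "orientation": TCP orientation; "contact_force": force on the tool from outside, world axes, zero at the start; "moment": the same for the moment, N m; "grip_width": finger opening in m; "gripper_force": force on a finger pad.
Only numpy, scipy, OpenCV 4.12 (cv2) and the standard library are available. Lean on these libraries where they do the work, as an engineer would, in place of code of your own. Each camera call takes 0.05 s, during which the arm holds its last target. There are 200 camera calls.

## Working session

There is one attempt and no reset: what is moved stays moved. The work goes in short steps, Python scripts to look and compute and a tool call to move; the robot and the scene stay as the last step left them, time stands still between calls to the robot, and variables do not carry over. Pictures are saved under pics/ and viewed, at most 10 in all, crops included, and the job is handed in when it is done.

Besides the shell and the picture viewer there is one more tool, called after "Call:" as name(argument=value, ...), one argument or row to a line, values as JSON. apply_moves: Moves the arm, as the interface text tells. Its arguments: {"type":"object","properties":{"moves":{"type":"array"},"grip_force":{"type":"number"}},"required":["moves"]}

```bash
mkdir -p pics; ls
python3 - <<'E'
from bench import telemetry, grab_frame, calibration, order, silhouettes, r
import cv2
print(telemetry.get_obs())
for n in("side","top","wrist"):
    cv2.imwrite(f"pics/{n}0.png",grab_frame(n)); print(n,calibration(n))
for t in("pump","barometer","altimeter","handle","pointer","mark","scale_end"):
    for c in("top","side"):
        try:
            for d in silhouettes(t,c)[:2]: print(t,c,round(d["p"],2),d["extent"])
        except Exception as e: print(t,c,e)
E
```

```text
pics
{'clock': 0.0, 'joints': array([ 1.07295058,  0.47782233,  0.02234713,  1.55644342, -0.01151105,
        1.10930726, -0.08310231]), 'qvel': array([-0.00023586,  0.00155778,  0.00078534, -0.00052045, -0.00056079,
        0.00250303,  0.00051925]), 'tau': array([ 4.43295639e-04, -5.96444499e+01,  1.60815451e+00, -2.81195086e+01,
        1.25013205e-02,  9.48813627e-03, -1.47122250e-05]), 'tcp_pos': array([ 0.2562283 , -0.62383715,  0.23031435]), 'orientation': array([-3.08037396e+00, -6.08009792e-01,  7.65007297e-04]), 'contact_force': array([ 0.11161589,  0.50235916, -0.16982607]), 'moment': array([ 0.03579889,  0.00409821, -0.05074341]), 'gripper_force': 0.0, 'grip_width': 0.08556259569053731}
side {'fx': 622.5304080213286, 'fy': 622.5304080213286, 'cx': 313.8029859244379, 'cy': 240.781068165172, 'k1': -0.06096453806815425, 'world_from_camera': array([[-0.80956348, -0.32871148,  0.48636996, -0.13359058],
       [-0.58684708,  0.47398973, -0.65646344,  0.86478632],
       [-0.01474729, -0.81687361, -0.57662815,  0.8429119 ],
       [ 0.        ,  0.        ,  0.        ,  1.     
[... 1084 characters left out ...]
p 0.8 [268.2, 240.9, 39.9, 34.9]
barometer side 0.76 [280.6, 288.5, 41.7, 43.7]
altimeter top 0.94 [363.8, 246.0, 30.8, 32.3]
altimeter top 0.34 [386.5, 199.6, 32.3, 37.7]
altimeter side 0.44 [298.9, 261.1, 161.6, 137.5]
handle top 0.58 [386.6, 195.2, 32.9, 40.3]
handle side 0.49 [325.9, 205.9, 27.1, 15.4]
pointer top 0.85 [386.9, 197.8, 28.9, 44.7]
pointer side 0.69 [316.4, 207.2, 47.2, 17.5]
mark top 0.59 [326.4, 219.9, 166.4, 106.2]
mark top 0.53 [399.0, 171.4, 5.4, 5.5]
mark side 0.6 [300.0, 199.3, 6.3, 8.5]
mark side 0.34 [313.2, 207.0, 43.1, 15.4]
scale_end top 0.72 [325.6, 220.2, 167.2, 108.9]
scale_end top 0.4 [387.1, 194.4, 35.6, 44.4]
scale_end side 0.7 [297.6, 262.9, 156.9, 138.2]
```

View pics/top0.png

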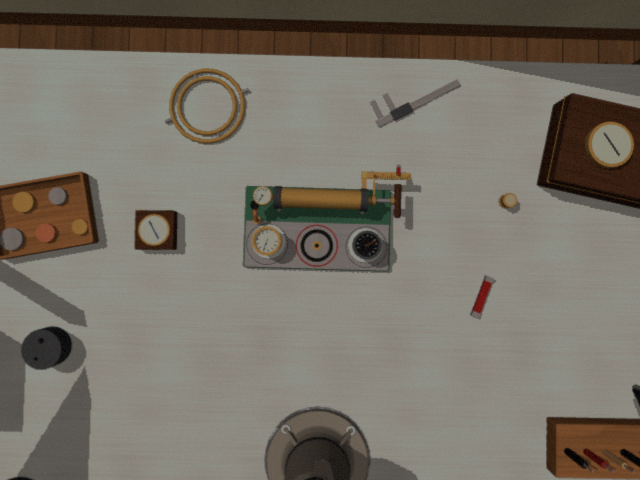

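View pics/side0.png

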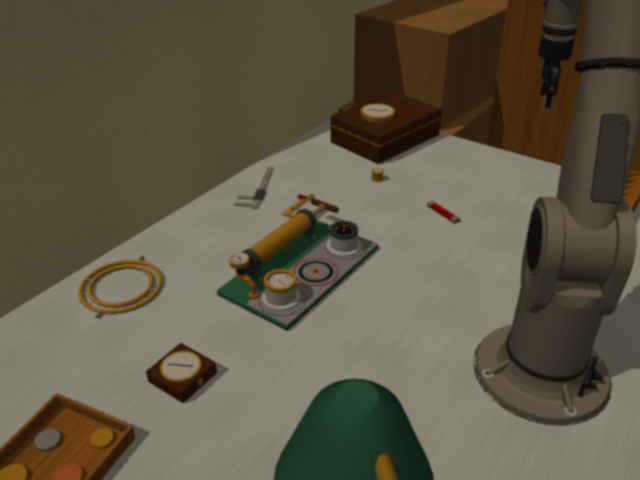

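```bash
cat > h.py <<'E'
import numpy as np, cv2
from scipy.spatial.transform import Rotation as R
from bench import telemetry, grab_frame, calibration, order, silhouettes, r
def cam(n,obs=None):
    c=calibration(n)
    if n=="wrist":
        T=np.eye(4);T[:3,:3]=R.from_rotvec(obs["orientation"]).as_matrix();T[:3,3]=obs["tcp_pos"];W=T@c["mount"]
    else: W=c["world_from_camera"]
    return c,W
def px2w(n,uv,z,obs=None):
    c,W=cam(n,obs);uv=np.atleast_2d(np.array(uv,float))
    d=np.c_[(uv[:,0]-c["cx"])/c["fx"],(uv[:,1]-c["cy"])/c["fy"]]
    s=d.copy()
    for _ in range(8): s=d/(1+c["k1"]*(s**2).sum(1,keepdims=True))
    ray=np.c_[s,np.ones(len(s))]@W[:3,:3].T
    return W[:3,3]+ray*((np.atleast_1d(z)-W[2,3])/ray[:,2])[:,None]
def w2px(n,P,obs=None):
    c,W=cam(n,obs);p=(np.atleast_2d(P)-W[:3,3])@W[:3,:3];s=p[:,:2]/p[:,2:]
    s=s*(1+c["k1"]*(s**2).sum(1,keepdims=True))
    return s*c["fx"]+[c["cx"],c["cy"]]
def tool(obs,target):  # shift in tool axes mm
    return np.round(R.from_rotvec(obs["orientation"]).as_matrix().T@(np.array(target)-obs["tcp_pos"])*1000,1)
E
python3 - <<'E'
from h import *
o=telemetry.get_obs()
print("port",px2w("top",[316.5,245.5],.016),"baro",px2w("top",[[268,242]],.066),"alti",px2w("top",[[367,244]],.066))
print("plate corners BL BR TL",px2w("top",[[245,269],[388,270],[246,186]],.016))
print("handle",px2w("top",[[398,200]],.06))
print(R.from_rotvec(o["orientation"]).as_matrix().round(3)); print(tool(o,[.53,0,.23]))
E
```

```text
port [[0.4949419  0.01210157 0.016     ]] baro [[0.49946597 0.11940324 0.066     ]] alti [[ 0.50002805 -0.10024898  0.066     ]]
plate corners BL BR TL [[ 0.43686808  0.17612055  0.016     ]
 [ 0.44190315 -0.15499808  0.016     ]
 [ 0.62970425  0.17942469  0.016     ]]
handle [[ 0.6004005  -0.16853979  0.06      ]]
[[ 0.925  0.38   0.   ]
 [ 0.38  -0.925  0.   ]
 [ 0.    -0.    -1.   ]]
[ 490.2 -473.6    1.3]
```

Call:
apply_moves(
  moves=[
    [0, 0, 0.46, 0, 0, 0, 1],
    [0, 0, 0.46, 0, 0, 0, 1],
    [0, 0, 0.46, 0, 0, 0, 1],
    [0, 0, 0.46, 0, 0, 0, 1],
    [0, 0, 0.46, 0, 0, 0, 1],
    [0, 0, 0.46, 0, 0, 0, 1],
    [0, 0, 0.46, 0, 0, 0, 1],
    [0, 0, 0.46, 0, 0, 0, 1],
  ],
)

```text
clock: 1.52
tcp_pos: [0.2565, -0.6243, 0.2313]
orientation: [-3.142, -0.003, -0.0]
contact_force: [0.6, -0.3, 0.5]
grip_width: 0.0851
gripper_force: 0.0
```

Call:
apply_moves(
  moves=[
    [0, 0, 0, 0.016, -0.036, 0, 1],
    [0, 0, 0, 0.016, -0.036, 0, 1],
    [0, 0, 0, 0.016, -0.036, 0, 1],
    [0, 0, 0, 0.016, -0.036, 0, 1],
    [0, 0, 0, 0.016, -0.036, 0, 1],
    [0, 0, 0, 0.016, -0.036, 0, 1],
    [0, 0, 0, 0.016, -0.036, 0, 1],
    [0, 0, 0, 0.016, -0.036, 0, 1],
  ],
)

```text
clock: 2.18
tcp_pos: [0.3837, -0.3341, 0.2316]
orientation: [3.141, 0.007, 0.001]
contact_force: [0.5, -0.4, 0.5]
grip_width: 0.0854
gripper_force: 0.0
```

Call:
apply_moves(
  moves=[
    [0, 0, 0, 0.016, -0.036, 0, 1],
    [0, 0, 0, 0.016, -0.036, 0, 1],
    [0, 0, 0, 0.016, -0.036, 0, 1],
    [0, 0, 0, 0.016, -0.036, 0, 1],
    [0, 0, 0, 0.016, -0.036, 0, 1],
    [0, 0, 0, 0.016, -0.036, 0, 1],
    [0, 0, 0, 0.016, -0.036, 0, 1],
    [0, 0, 0, 0.016, -0.036, 0, 1],
  ],
)

```text
clock: 2.85
tcp_pos: [0.5105, -0.0455, 0.2317]
orientation: [3.141, 0.007, 0.001]
contact_force: [0.9, 0.5, -0.2]
grip_width: 0.0851
gripper_force: 0.0
```

Run:
```python
from h import *
import pickle
o=telemetry.get_obs();im=grab_frame("wrist");cv2.imwrite("pics/w1.png",im);pickle.dump(o,open("o1.pkl","wb"))
print(o["tcp_pos"],o["orientation"],o["clock"])
for t in("pump","barometer","altimeter","handle","pointer","mark"):
    for d in silhouettes(t,"wrist")[:2]: print(t,round(d["p"],2),d["extent"])
```

```text
[ 0.51051482 -0.04545527  0.2317222 ] [3.14141205e+00 6.56326690e-03 1.41265917e-03] 2.85
pump 0.94 [279.9, 138.7, 541.7, 277.4]
barometer 0.63 [109.9, 212.8, 119.3, 104.5]
altimeter 0.71 [387.8, 218.8, 95.6, 101.1]
handle 0.85 [463.5, 72.5, 104.7, 143.2]
pointer 0.61 [461.6, 73.8, 105.7, 147.5]
```

View pics/w1.png

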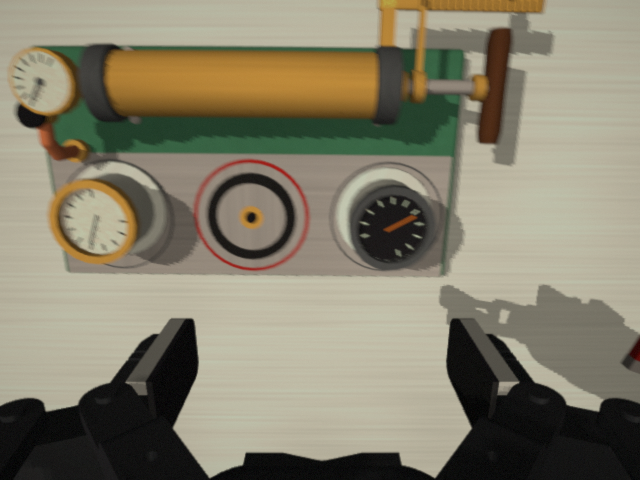

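The wrist picture shows the port at (252,217), the white-dial bezel at about (93,222), the black dial at (390,227) and the wooden crossbar at (495,87). The rider is just out of view above the frame.

Run:
```python
from h import *
import pickle
o=pickle.load(open("o1.pkl","rb"));im=cv2.imread("pics/w1.png");hsv=cv2.cvtColor(im,cv2.COLOR_BGR2HSV)
H,S,V=[hsv[...,i].astype(int) for i in range(3)]
red=((H<8)|(H>172))&(S>120)&(V>80); red[:150]=0; red[:,:180]=0; red[:,320:]=0; red[280:]=0
p=np.argwhere(red)[:,::-1]; P=px2w("wrist",p,.016,o)
def circ(P): 
    A=np.c_[P[:,:2],np.ones(len(P))];s=np.linalg.lstsq(A,(P[:,:2]**2).sum(1),rcond=None)[0];return s[0]/2,s[1]/2,np.sqrt(s[2]+s[0]**2/4+s[1]**2/4)
print("ring",circ(P),len(P))
br=(H>10)&(H<28)&(S>130)&(V>90); m=np.zeros_like(br); m[172:270,45:142]=br[172:270,45:142]
lab=cv2.connectedComponentsWithStats(m.astype(np.uint8));i=1+lab[2][1:,4].argmax();m=(lab[1]==i).astype(np.uint8)
h=cv2.convexHull(np.argwhere(m)[:,::-1].astype(np.int32));print(cv2.fitEllipse(h))
print("baro",circ(px2w("wrist",h[:,0].astype(float),.066,o)))
e=px2w("wrist",[[75,273.5],[440,276]],.016,o);print(e)
d=e[0]-e[1];print("yaw deg",np.degrees(np.arctan2(-d[0],d[1])))
hb=px2w("wrist",[[500,33],[490,140],[495,87]],.058,o);print("handle ends,c",hb)
alt=px2w("wrist",[[390,227]],.066,o);print("alt",alt, o["tcp_pos"])
print("tip of pot centre approx check flange px", w2px("wrist",[[*circ(px2w('wrist',h[:,0].astype(float),.066,o))[:2],.022]],o))
```

```text
ring (np.float64(0.49752864971820304), np.float64(0.015780597855507852), np.float64(0.04746777489697026)) 904
((92.63065338134766, 221.28192138671875), (79.27974700927734, 90.93490600585938), 128.8726043701172)
baro (np.float64(0.5054522539184888), np.float64(0.125411918621078), np.float64(0.03222913350690766))
[[ 0.44481457  0.17637996  0.016     ]
 [ 0.44363226 -0.15011016  0.016     ]]
yaw deg -0.20748384154928626
handle ends,c [[ 0.63589953 -0.16386376  0.058     ]
 [ 0.56539771 -0.16498193  0.058     ]
 [ 0.60142804 -0.16439702  0.058     ]]
alt [[ 0.50265142 -0.09498062  0.066     ]] [ 0.51051482 -0.04545527  0.2317222 ]
tip of pot centre approx check flange px [[119.02534403 209.01480422]]
```

Call:
apply_moves(
  moves=[
    [0, 0, 0, -0.001, -0.029, 0, 1],
    [0, 0, 0, -0.001, -0.029, 0, 1],
    [0, 0, 0, -0.001, -0.029, 0, 1],
    [0, 0, 0, -0.001, -0.028, 0, 1],
    [0, 0, 0, -0.001, -0.028, 0.01, 1],
    [0, 0, 0, 0, -0.027, 0.02, 1],
    [0, 0, 0, 0, 0, 0.03, 1],
    [0, 0, 0, 0, 0, 0, 1],
  ],
)

```text
clock: 3.87
tcp_pos: [0.5012, 0.1219, 0.1671]
orientation: [3.139, 0.009, -0.011]
contact_force: [-0.9, -2.6, -1.1]
grip_width: 0.0854
gripper_force: 0.0
```

Run:
```python
from h import *
o=telemetry.get_obs();im=grab_frame("wrist");cv2.imwrite("pics/w2.png",im)
print(o["tcp_pos"],o["orientation"],o["clock"],tool(o,[.5055,.1255,.034]))
hsv=cv2.cvtColor(im,cv2.COLOR_BGR2HSV);H,S,V=[hsv[...,i].astype(int) for i in range(3)]
u,v=w2px("wrist",[[.5055,.1255,.066]],o)[0].astype(int);print(u,v)
br=(H>10)&(H<28)&(S>130)&(V>90); m=np.zeros_like(br); m[max(v-75,0):v+75,u-75:u+75]=br[max(v-75,0):v+75,u-75:u+75]
lab=cv2.connectedComponentsWithStats(m.astype(np.uint8));i=1+lab[2][1:,4].argmax();m=(lab[1]==i).astype(np.uint8)
h=cv2.convexHull(np.argwhere(m)[:,::-1].astype(np.int32))
P=px2w("wrist",h[:,0].astype(float),.066,o)
A=np.c_[P[:,:2],np.ones(len(P))];s=np.linalg.lstsq(A,(P[:,:2]**2).sum(1),rcond=None)[0];print(s[0]/2,s[1]/2,np.sqrt(s[2]+s[0]**2/4+s[1]**2/4))
```

```text
[0.5011515  0.12185568 0.16708893] [ 3.13947378  0.00850839 -0.01128239] 3.8667 [  5.3  -3.9 133. ]
316 234
0.5045329362251646 0.12499272922639422 0.03235352315285838
```

View pics/w2.png

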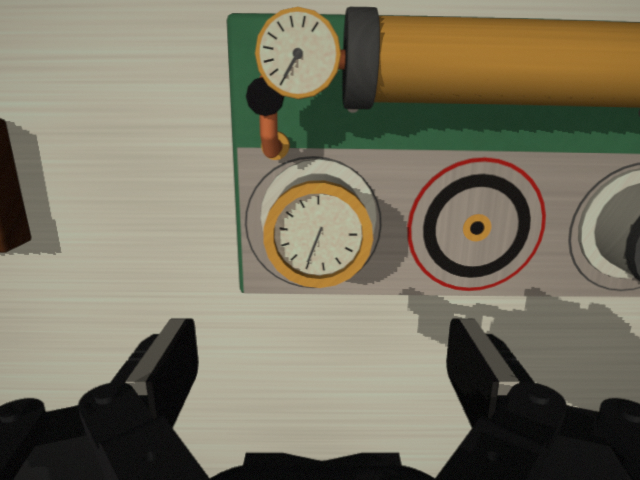

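The pot's bezel is at (319,235) and the port at (477,228), in agreement with the first fix. I will descend over the pot.

Call:
apply_moves(
  moves=[
    [0, 0, 0, 0.002, -0.002, 0.02, 1],
    [0, 0, 0, 0.0015, -0.001, 0.02, 1],
    [0, 0, 0, 0, 0, 0.02, 1],
    [0, 0, 0, 0, 0, 0.02, 1],
    [0, 0, 0, 0, 0, 0.02, 1],
    [0, 0, 0, 0, 0, 0.018, 1],
    [0, 0, 0, 0, 0, 0.015, 1],
    [0, 0, 0, 0, 0, 0, 1],
  ],
)

```text
clock: 4.58
tcp_pos: [0.5074, 0.123, 0.0373]
orientation: [3.139, 0.001, -0.004]
contact_force: [-0.7, -0.4, 0.4]
grip_width: 0.0854
gripper_force: 0.0
```

Call:
apply_moves(
  moves=[
    [0, 0, 0, 0, 0, 0, -0.2],
    [0, 0, 0, 0, 0, 0, 0.3],
    [0, 0, 0, 0, 0, 0, 0.3],
    [0, 0, 0, 0, 0, 0, 0.3],
    [0, 0, 0, 0, 0, 0, 0.3],
    [0, 0, 0, 0, 0, 0, 0.3],
    [0, 0, 0, 0, 0, 0, 0.3],
    [0, 0, 0, 0, 0, 0, 0.3],
  ],
  grip_force=20,
)

```text
clock: 5.25
tcp_pos: [0.5092, 0.1249, 0.0401]
orientation: [3.141, 0.005, 0.005]
contact_force: [-0.4, -3.5, 7.0]
grip_width: 0.0612
gripper_force: 21.8
```

Run:
```python
from h import *
import pickle
o=telemetry.get_obs();print(o["tcp_pos"],o["orientation"],o["contact_force"],o["grip_width"],o["gripper_force"],o["clock"])
im=cv2.imread("pics/w2.png");hsv=cv2.cvtColor(im,cv2.COLOR_BGR2HSV)
H,S,V=[hsv[...,i].astype(int) for i in range(3)]
red=((H<8)|(H>172))&(S>120)&(V>80); red[:150]=0; red[:,:400]=0; red[:,560:]=0; red[300:]=0
o2=dict(tcp_pos=np.array([0.5011515,0.12185568,0.16708893]),orientation=np.array([ 3.13947378,0.00850839,-0.01128239]))
P=px2w("wrist",np.argwhere(red)[:,::-1],.016,o2)
A=np.c_[P[:,:2],np.ones(len(P))];s=np.linalg.lstsq(A,(P[:,:2]**2).sum(1),rcond=None)[0];print(s[0]/2,s[1]/2,np.sqrt(s[2]+s[0]**2/4+s[1]**2/4))
```

```text
[0.50919253 0.12494865 0.04009639] [3.14112375 0.00485886 0.00455301] [-0.40832689 -3.48439757  6.96657422] 0.06120894209482186 21.843340694904327 5.25
0.4964376234823176 0.013488772916886327 0.04752094832133899
```

Call:
apply_moves(
  moves=[
    [0, 0, 0, 0, 0.003, 0, 0.3],
    [0, 0, 0, -0.001, 0.006, 0, 0.3],
    [0, 0, 0, -0.001, 0.008, 0, 0.3],
    [0, 0, 0, -0.001, 0.008, 0, 0.3],
    [0, 0, 0, -0.001, 0.008, 0, 0.3],
    [0, 0, 0, 0, 0.008, 0, 0.3],
    [0, 0, 0, 0, 0.008, 0, 0.3],
    [0, 0, 0, 0, 0.008, 0, 0.3],
  ],
)

```text
clock: 5.92
tcp_pos: [0.5059, 0.071, 0.0402]
orientation: [-3.138, -0.01, -0.007]
contact_force: [0.5, 5.2, 5.1]
grip_width: 0.0612
gripper_force: 21.9
```

Call:
apply_moves(
  moves=[
    [0, 0, 0, -0.001, 0.008, 0, 0.3],
    [0, 0, 0, -0.001, 0.008, 0, 0.3],
    [0, 0, 0, -0.001, 0.008, 0, 0.3],
    [0, 0, 0, -0.001, 0.008, 0, 0.3],
    [0, 0, 0, 0, 0.008, 0, 0.3],
    [0, 0, 0, 0, 0.006, 0, 0.3],
    [0, 0, 0, 0, 0.004, 0, 0.3],
    [0, 0, 0, 0, 0, 0, 0.3],
  ],
)

```text
clock: 6.58
tcp_pos: [0.5022, 0.0197, 0.0401]
orientation: [-3.14, -0.007, -0.007]
contact_force: [0.6, 3.0, 8.2]
grip_width: 0.0615
gripper_force: 21.9
```

Run:
```python
from h import *
o=telemetry.get_obs();im=grab_frame("wrist");cv2.imwrite("pics/w3.png",im);t=grab_frame("top")
cv2.imwrite("pics/t3.png",np.hstack([cv2.resize(im,(480,360)),cv2.resize(t[190:280,240:320],(320,360),interpolation=cv2.INTER_CUBIC)]))
print(o)
```

```text
{'clock': 6.5833, 'joints': array([ 0.06813083,  0.49074027, -0.28272552,  2.09486573,  0.2400656 ,
        0.58100778, -1.94999839]), 'qvel': array([-0.00670581,  0.00077833,  0.00129085, -0.00067664,  0.01023243,
        0.00406275, -0.01009635]), 'tau': array([  1.69033036, -45.38510084,  -0.61898433, -14.62093413,
         0.23760483,   0.33280321,   0.08858167]), 'tcp_pos': array([0.50223334, 0.01972384, 0.04009538]), 'orientation': array([-3.13974115, -0.00735605, -0.00722355]), 'contact_force': array([0.56634336, 3.04257059, 8.24224637]), 'moment': array([ 0.36030323, -0.07233056, -0.04842688]), 'gripper_force': 21.87645435333252, 'grip_width': 0.06150557867401133}
```

View pics/t3.png

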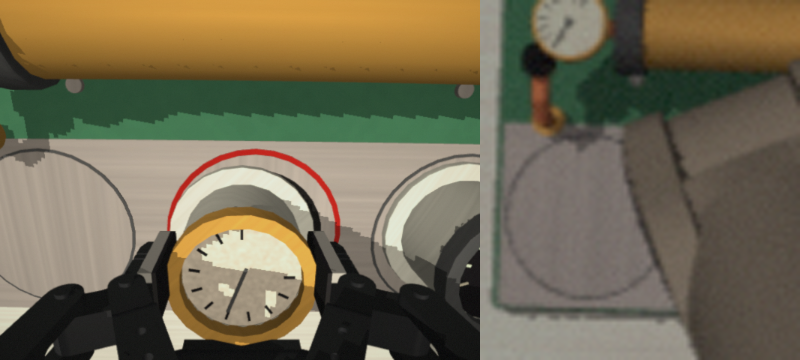

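The pot is almost on the ring. I will fit the ring and bezel to measure the offset.

```bash
cat > fit.py <<'E'
from h import *
def circ(P,R0):
    from scipy.optimize import least_squares
    s=least_squares(lambda c:np.hypot(P[:,0]-c[0],P[:,1]-c[1])-R0,P[:,:2].mean(0),loss="soft_l1",f_scale=.001)
    return s.x, np.abs(s.fun).mean()
def analyse(im,o,box,out):
    # box u0,u1,v0,v1
    hsv=cv2.cvtColor(im,cv2.COLOR_BGR2HSV);H,S,V=[hsv[...,i].astype(int) for i in range(3)]
    M=np.zeros(H.shape,bool);M[box[2]:box[3],box[0]:box[1]]=1
    red=((H<5)|(H>172))&(S>120)&(V>80)&M
    P=px2w("wrist",np.argwhere(red)[:,::-1],.016,o);rc,e1=circ(P,.0475)
    br=((H>10)&(H<28)&(S>130)&(V>70)&M).astype(np.uint8)
    lab=cv2.connectedComponentsWithStats(br);i=1+lab[2][1:,4].argmax()
    h=cv2.convexHull(np.argwhere(lab[1]==i)[:,::-1].astype(np.int32))[:,0].astype(float)
    bc,e2=circ(px2w("wrist",h,.066,o),.0325)
    print("ring",rc,e1,red.sum(),"bezel",bc,e2,"bezel-ring mm",(bc-rc)*1000,"tcp",o["tcp_pos"])
    th=np.linspace(0,2*np.pi,60);v=im.copy()
    for c,rr,z,col in((rc,.0475,.016,(255,0,0)),(bc,.0325,.066,(255,0,255)),(bc,.040,.022,(0,255,0)),(bc,.040,.016,(255,255,0))):
        q=w2px("wrist",np.c_[c[0]+rr*np.cos(th),c[1]+rr*np.sin(th),0*th+z],o)
        cv2.polylines(v,[q.astype(np.int32)],True,col,1)
    cv2.imwrite(out,v)
E
python3 - <<'E'
from fit import *
o=dict(tcp_pos=np.array([0.50223334,0.01972384,0.04009538]),orientation=np.array([-3.13974115,-0.00735605,-0.00722355]))
analyse(cv2.imread("pics/w3.png"),o,(200,470,190,475),"pics/w3a.png")
E
```

```text
ring [0.49630559 0.01387116] 0.0007457812469121789 2563 bezel [0.49886546 0.02049188] 0.0006789543167972039 bezel-ring mm [2.55986561 6.62071556] tcp [0.50223334 0.01972384 0.04009538]
```

View pics/w3a.png

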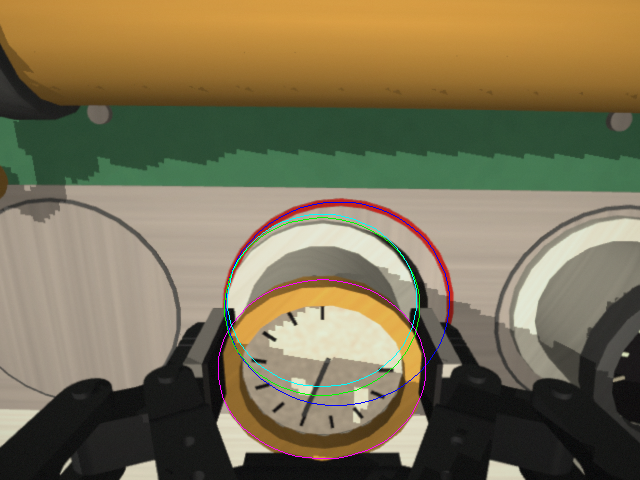

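Call:
apply_moves(
  moves=[
    [0, 0, 0, 0, 0.002, 0, 0.3],
    [0, 0, 0, -0.001, 0.002, 0, 0.3],
    [0, 0, 0, 0, 0.002, 0, 0.3],
    [0, 0, 0, 0, 0.001, 0, 0.3],
    [0, 0, 0, 0, 0, 0, 0.3],
    [0, 0, 0, 0, 0, 0, 0.3],
    [0, 0, 0, 0, 0, 0, 0.3],
    [0, 0, 0, 0, 0, 0, 0.3],
  ],
)

```text
clock: 7.35
tcp_pos: [0.5014, 0.0138, 0.0401]
orientation: [-3.139, -0.009, -0.008]
contact_force: [0.5, 4.4, 6.6]
grip_width: 0.0614
gripper_force: 21.8
```

Run:
```python
from fit import *
o=telemetry.get_obs();im=grab_frame("wrist");analyse(im,o,(200,470,190,475),"pics/w4a.png")
```

```text
ring [0.49628819 0.01383157] 0.0007444170760877143 2620 bezel [0.49778305 0.01460407] 0.0006143157865575152 bezel-ring mm [1.49486492 0.77250744] tcp [0.50138469 0.013774   0.04009059]
```

Call:
apply_moves(
  moves=[
    [0, 0, 0, 0, 0, 0, 0.6],
    [0, 0, 0, 0, 0, 0, 0.9],
    [0, 0, 0, 0, 0, 0, 0.9],
    [0, 0, 0, 0, 0, 0, 0.9],
    [0, 0, 0, 0, 0, 0, 0.9],
    [0, 0, 0, 0, 0, 0, 0.9],
    [0, 0, 0, 0, 0, -0.005, 0.9],
    [0, 0, 0, 0, 0, -0.01, 0.9],
  ],
)

```text
clock: 8.07
tcp_pos: [0.4983, 0.0116, 0.0529]
orientation: [3.141, 0.007, -0.004]
contact_force: [-0.7, 0.2, -0.2]
grip_width: 0.0809
gripper_force: 0.0
```

Call:
apply_moves(
  moves=[
    [0, 0, 0, 0, 0, -0.02, 0.9],
    [0, 0, 0, 0, 0, -0.02, 0.9],
    [0, 0, 0, 0, 0, -0.02, 0.9],
    [0, 0, 0, 0, 0, -0.02, 0.9],
    [0, 0, 0, 0, 0, -0.02, 0.9],
    [0, 0, 0, 0, 0, -0.01, 0.9],
    [0, 0, 0, 0, 0, 0, 0.9],
    [0, 0, 0, 0, 0, 0, 0.9],
  ],
)

```text
clock: 8.73
tcp_pos: [0.4993, 0.0116, 0.1636]
orientation: [3.141, 0.007, 0.002]
contact_force: [0.1, -1.6, -0.0]
grip_width: 0.0815
gripper_force: 0.0
```

Run:
```python
from fit import *
o=telemetry.get_obs();im=grab_frame("wrist");cv2.imwrite("pics/w5.png",im)
u,v=w2px("wrist",[[.497,.0140,.04]],o)[0].astype(int);print(u,v)
analyse(im,o,(u-85,u+85,max(v-90,0),v+90),"pics/w5a.png")
```

```text
319 236
ring [0.49657014 0.01390005] 0.0007105958814542036 1250 bezel [0.49700227 0.01452721] 0.00028850140494536043 bezel-ring mm [0.43213197 0.62715362] tcp [0.49930859 0.01161473 0.1636005 ]
```

View pics/w5a.png

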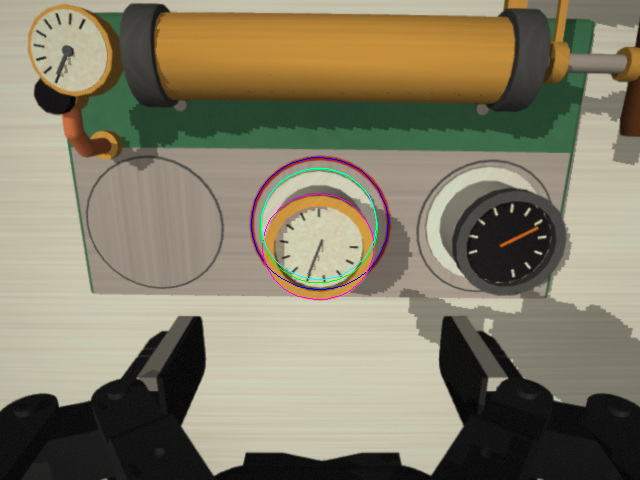

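Call:
apply_moves(
  moves=[
    [0, 0, 0, 0.01, 0.01, 0, 0.9],
    [0, 0, 0, 0.02, 0.026, 0, 0.9],
    [0, 0, 0, 0.02, 0.03, 0, 0.9],
    [0, 0, 0, 0.02, 0.03, 0, 0.9],
    [0, 0, 0, 0.02, 0.026, 0, 0.9],
    [0, 0, 0, 0.015, 0.02, 0, 0.9],
    [0, 0, 0, 0.005, 0.01, 0, 0.9],
    [0, 0, 0, 0, 0, 0, 0.9],
  ],
)

```text
clock: 9.45
tcp_pos: [0.6101, -0.1437, 0.1615]
orientation: [3.141, -0.0, -0.003]
contact_force: [-0.0, 0.1, -0.5]
grip_width: 0.0812
gripper_force: 0.0
```

Run:
```python
from h import *
o=telemetry.get_obs();im=grab_frame("wrist");cv2.imwrite("pics/w6.png",im)
print({k:o[k] for k in("tcp_pos","orientation","clock","joints")})
for t in("handle","pointer","mark"):
    for d in silhouettes(t,"wrist")[:2]: print(t,round(d["p"],2),d["extent"])
```

```text
{'tcp_pos': array([ 0.61007448, -0.14365615,  0.16150054]), 'orientation': array([ 3.14064977e+00, -2.20254580e-04, -2.97829680e-03]), 'clock': 9.45, 'joints': array([ 0.32340376,  0.48335526, -0.25852618,  1.72634313,  0.14768802,
        0.95266008, -1.56375796])}
handle 0.85 [316.8, 236.8, 118.8, 155.8]
pointer 0.7 [208.0, 269.6, 416.0, 306.7]
pointer 0.63 [316.8, 238.4, 117.2, 157.9]
mark 0.76 [362.3, 137.2, 18.8, 44.4]
```

View pics/w6.png

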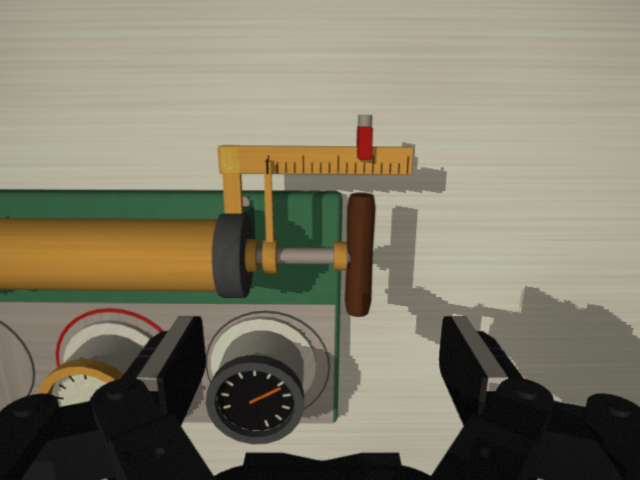

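The picture shows the rider (red) at about (365,140) beside the scale, the pointer tip at (267,160) and the crossbar from (362,195) to (358,315).

Run:
```python
from h import *
im=cv2.imread("pics/w6.png");o=dict(tcp_pos=np.array([ 0.61007448,-0.14365615,0.16150054]),orientation=np.array([ 3.14064977e+00,-2.20254580e-04,-2.97829680e-03]))
hsv=cv2.cvtColor(im,cv2.COLOR_BGR2HSV);H,S,V=[hsv[...,i].astype(int) for i in range(3)]
red=((H<8)|(H>172))&(S>150)&(V>90);red[170:]=0;red[:,:340]=0;red[:,390:]=0
for v in range(118,166,4):
    u=np.flatnonzero(red[v]); print(v,(u.min(),u.max()) if len(u) else "",end="; ")
print()
for z in(.054,.061):
    print(z,"pointer",px2w("wrist",[[267.5,160]],z,o)[0],"mark",px2w("wrist",[[365,150],[365,158]],z,o))
print("handle ends/c",px2w("wrist",[[362,195],[358,315],[360,256]],.06,o), "rod",px2w("wrist",[[300,256]],.056,o))
c=im[110:215,225:425];cv2.imwrite("pics/w6c.png",cv2.resize(c,(800,420),interpolation=cv2.INTER_CUBIC))
```

```text
118 ; 122 ; 126 ; 130 (np.int64(358), np.int64(371)); 134 (np.int64(358), np.int64(371)); 138 (np.int64(358), np.int64(371)); 142 (np.int64(358), np.int64(371)); 146 (np.int64(357), np.int64(371)); 150 (np.int64(358), np.int64(371)); 154 (np.int64(358), np.int64(371)); 158 (np.int64(359), np.int64(370)); 162 ; 
0.054 pointer [ 0.65778329 -0.11186458  0.054     ] mark [[ 0.66333849 -0.16747971  0.054     ]
 [ 0.65883411 -0.1676043   0.054     ]]
0.061 pointer [ 0.65863185 -0.11273345  0.061     ] mark [[ 0.66403128 -0.16678902  0.061     ]
 [ 0.65965321 -0.16691012  0.061     ]]
handle ends/c [[ 0.63858768 -0.16587838  0.06      ]
 [ 0.56251578 -0.16541235  0.06      ]
 [ 0.60161231 -0.16566044  0.06      ]] rod [[ 0.60024999 -0.12961601  0.056     ]]
```

View pics/w6c.png

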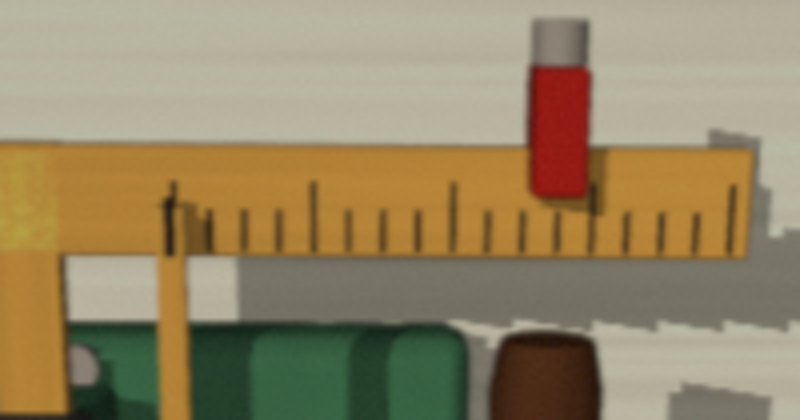

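Call:
apply_moves(
  moves=[
    [0, 0, 0, -0.011, 0.007, 0, 0.3],
    [0, 0, 0, -0.01, 0.008, 0, 0.2],
    [0, 0, 0, -0.01, 0.007, 0.01, 0.2],
    [0, 0, 0, 0, 0, 0.02, 0.2],
    [0, 0, 0, 0, 0, 0.02, 0.2],
    [0, 0, 0, 0, 0, 0.02, 0.2],
    [0, 0, 0, 0, 0, 0, 0.2],
    [0, 0, 0, 0, 0, 0, 0.2],
  ],
)

```text
clock: 10.32
tcp_pos: [0.5772, -0.1623, 0.093]
orientation: [-3.141, -0.007, 0.004]
contact_force: [1.1, 0.1, 0.6]
grip_width: 0.0513
gripper_force: 0.0
```

Run:
```python
from h import *
o=telemetry.get_obs();im=grab_frame("wrist");cv2.imwrite("pics/w7.png",im)
print({k:o[k] for k in("tcp_pos","orientation","clock","grip_width")},tool(o,[.579,-.1655,.036]))
print(w2px("wrist",[[.579,-.1655,.06]],o))
for d in silhouettes("handle","wrist")[:2]: print(d["p"],d["extent"])
hsv=cv2.cvtColor(im,cv2.COLOR_BGR2HSV);d=(hsv[...,2]<120)&(hsv[...,1]>110)&((hsv[...,0]<12)|(hsv[...,0]>172))
n=cv2.connectedComponentsWithStats(d.astype(np.uint8));i=1+n[2][1:,4].argmax();print(n[2][i],n[3][i])
q=np.argwhere(n[1]==i)[:,::-1];P=px2w("wrist",q,.058,o);print("bar",P.min(0),P.max(0),P.mean(0))
```

```text
{'tcp_pos': array([ 0.57721583, -0.16229985,  0.09296655]), 'orientation': array([-3.14148743, -0.00652035,  0.00392922]), 'clock': 10.3167, 'grip_width': 0.05133456562397498} [ 1.9  3.2 57. ]
[[331.07941167 286.2443169 ]]
0.78 [270.9, 209.2, 166.4, 224.7]
[ 314  148   39  173 3261] [332.5817234  228.33793315]
bar [ 0.56141161 -0.17373493  0.058     ] [ 0.63846975 -0.15795361  0.058     ] [ 0.60413815 -0.16593138  0.058     ]
```

Call:
apply_moves(
  moves=[
    [0, 0, 0, 0.002, 0.003, 0.01, 0.2],
    [0, 0, 0, 0, 0, 0.015, 0.2],
    [0, 0, 0, 0, 0, 0.015, 0.2],
    [0, 0, 0, 0, 0, 0.015, 0.2],
    [0, 0, 0, 0, 0, 0.002, 0.2],
    [0, 0, 0, 0, 0, 0, 0.2],
    [0, 0, 0, 0, 0, 0, -0.3],
    [0, 0, 0, 0, 0, 0, -0.8],
  ],
)

```text
clock: 11.08
tcp_pos: [0.5819, -0.1651, 0.0375]
orientation: [3.141, 0.007, 0.003]
contact_force: [-0.5, 7.0, 2.3]
grip_width: 0.0279
gripper_force: 4.7
```

Call:
apply_moves(
  moves=[
    [0, 0, 0, 0, 0, 0, -1],
    [0, 0, 0, 0, 0, 0, -1],
    [0, 0, 0, 0, 0, 0, -1],
    [0, 0, 0, 0, 0, 0, -1],
    [0, 0, 0, 0, 0, 0, -1],
    [0, 0, 0, 0, 0, 0, -1],
    [0, 0, 0, 0, 0, 0, -1],
    [0, 0, 0, 0, 0, 0, -1],
  ],
  grip_force=70,
)

```text
clock: 11.75
tcp_pos: [0.5819, -0.1635, 0.0378]
orientation: [-3.141, -0.012, -0.003]
contact_force: [-1.4, 3.2, 5.1]
grip_width: 0.02
gripper_force: 68.1
```

Call:
apply_moves(
  moves=[
    [0, 0, 0, 0, 0, 0, -0.3],
    [0, 0, 0, 0, 0, 0, 0],
    [0, 0, 0, 0, 0, 0, 0],
    [0, 0, 0, 0, 0, 0, 0],
    [0, 0, 0, 0, 0, 0, 0],
    [0, 0, 0, -0.003, 0, 0, 0],
    [0, 0, 0, -0.003, 0.001, 0, 0],
    [0, 0, 0, 0, 0, 0, 0],
  ],
)

```text
clock: 12.42
tcp_pos: [0.574, -0.1664, 0.0361]
orientation: [3.141, 0.006, -0.002]
contact_force: [-0.8, 1.2, 0.3]
grip_width: 0.0427
gripper_force: 0.0
```

Call:
apply_moves(
  moves=[
    [0, 0, 0, 0, 0, 0, 0],
    [0, 0, 0, 0, 0, 0, -0.4],
    [0, 0, 0, 0, 0, 0, -0.7],
    [0, 0, 0, 0, 0, 0, -1],
    [0, 0, 0, 0, 0, 0, -1],
    [0, 0, 0, 0, 0, 0, -1],
    [0, 0, 0, 0, 0, 0, -1],
    [0, 0, 0, 0, 0, 0, -1],
  ],
)

```text
clock: 13.08
tcp_pos: [0.5751, -0.1665, 0.0365]
orientation: [3.141, 0.006, 0.001]
contact_force: [-1.3, -2.3, 3.4]
grip_width: 0.0136
gripper_force: 68.3
```

Run:
```python
from h import *
o=telemetry.get_obs();im=grab_frame("wrist");cv2.imwrite("pics/w8.png",im)
print({k:o[k] for k in("tcp_pos","orientation","clock","grip_width","gripper_force","contact_force")})
```

```text
{'tcp_pos': array([ 0.57510917, -0.16650499,  0.03652702]), 'orientation': array([3.14102126e+00, 6.07825192e-03, 5.13829056e-04]), 'clock': 13.0833, 'grip_width': 0.01364302337778127, 'gripper_force': 68.29986691474915, 'contact_force': array([-1.28983673, -2.29044139,  3.37682708])}
```

View pics/w8.png

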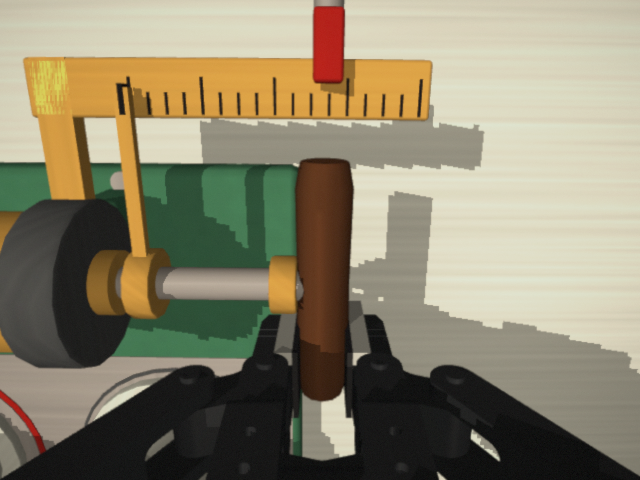

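Call:
apply_moves(
  moves=[
    [0, 0, 0, 0, 0.003, 0, -1],
    [0, 0, 0, 0, 0.006, 0, -1],
    [0, 0, 0, 0, 0.008, 0, -1],
    [0, 0, 0, 0, 0.008, 0, -1],
    [0, 0, 0, 0, 0.008, 0, -1],
    [0, 0, 0, 0, 0.008, 0, -1],
    [0, 0, 0, 0, 0.006, 0, -1],
    [0, 0, 0, 0, 0.003, 0, -1],
  ],
  grip_force=90,
)

```text
clock: 13.8
tcp_pos: [0.5748, -0.2103, 0.0365]
orientation: [-3.135, -0.012, 0.004]
contact_force: [-5.0, 13.5, 13.2]
grip_width: 0.0133
gripper_force: 88.3
```

Call:
apply_moves(
  moves=[
    [0, 0, 0, 0, 0, 0, -1],
    [0, 0, 0, 0, 0, 0, -1],
    [0, 0, 0, 0, 0, 0, -1],
    [0, 0, 0, 0, 0, 0, -1],
    [0, 0, 0, 0, 0, 0, -1],
    [0, 0, 0, 0, 0, 0, -1],
    [0, 0, 0, 0, 0, 0, -1],
    [0, 0, 0, 0, 0, 0, -1],
  ],
)

```text
clock: 14.47
tcp_pos: [0.5748, -0.2098, 0.0365]
orientation: [-3.135, -0.013, 0.004]
contact_force: [-5.7, 10.7, 12.5]
grip_width: 0.0133
gripper_force: 88.3
```

Run:
```python
from h import *
o=telemetry.get_obs();im=grab_frame("wrist");cv2.imwrite("pics/w9.png",im)
print({k:o[k] for k in("tcp_pos","orientation","clock","grip_width","contact_force")})
c=im[0:150,160:360];cv2.imwrite("pics/w9c.png",cv2.resize(c,(800,600),interpolation=cv2.INTER_CUBIC))
```

```text
{'tcp_pos': array([ 0.57482198, -0.20979637,  0.03648016]), 'orientation': array([-3.13512485, -0.01262407,  0.00370572]), 'clock': 14.4667, 'grip_width': 0.013294134276890242, 'contact_force': array([-5.68733878, 10.7236047 , 12.54511431])}
```

View pics/w9c.png

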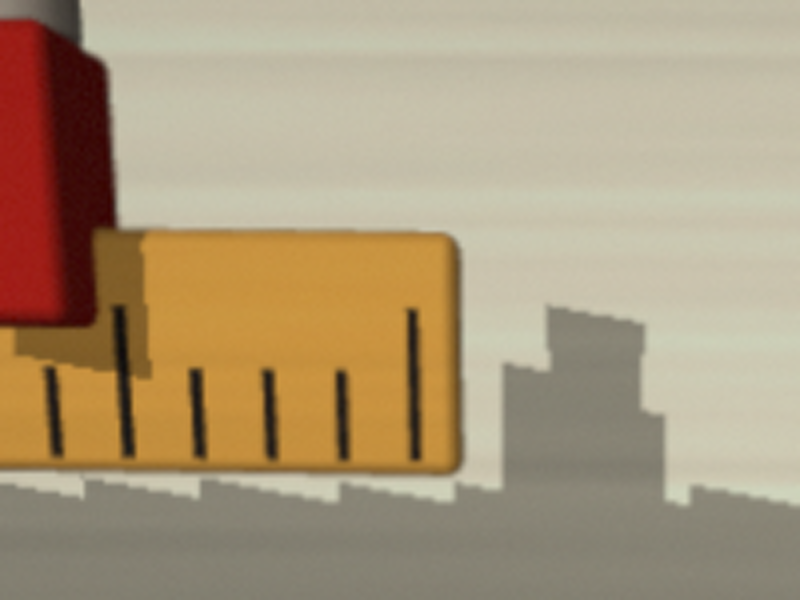

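I have used up the allowed views, so from here I will measure numerically only.

```bash
cat > prof.py <<'E'
from h import *
def prof(im,o,x,z,y0,y1):
    ys=np.arange(y0,y1,-.0002)
    q=w2px("wrist",np.c_[0*ys+x,ys,0*ys+z],o).astype(np.float32)
    g=cv2.remap(cv2.GaussianBlur(im,(3,3),0),q[:,0].reshape(1,-1),q[:,1].reshape(1,-1),cv2.INTER_LINEAR)[0].astype(int)
    return ys,g,q
def segs(ys,m):
    d=np.flatnonzero(np.diff(np.r_[0,m.astype(int),0]));return [(round(1e3*(ys[a]+ys[b-1])/2,1),round(1e3*(ys[a]-ys[b-1]),1)) for a,b in d.reshape(-1,2)]
def report(im,o):
    for x in(.650,.652,.654,.656):
        ys,g,q=prof(im,o,x,.054,-.095,-.205);print("ticks x",x,segs(ys,(g[:,2]<85)))
    for x in(.660,.663,.666,.669):
        ys,g,q=prof(im,o,x,.061,-.14,-.19);print("rider x",x,segs(ys,(g[:,2]>90)&(g[:,1]<60)&(g[:,0]<60)))
    for x in(.635,.640,.644):
        ys,g,q=prof(im,o,x,.0565,-.095,-.20);print("arm x",x,segs(ys,(g[:,2]-g[:,0]>80)))
E
python3 - <<'E'
from prof import *
w6=dict(tcp_pos=np.array([ 0.61007448,-0.14365615,0.16150054]),orientation=np.array([ 3.14064977e+00,-2.20254580e-04,-2.97829680e-03]))
w8=dict(tcp_pos=np.array([ 0.57510917,-0.16650499,0.03652702]),orientation=np.array([3.14102126e+00,6.07825192e-03,5.13829056e-04]))
w9=dict(tcp_pos=np.array([ 0.57482198,-0.20979637,0.03648016]),orientation=np.array([-3.13512485,-0.01262407,0.00370572]))
for n,o in(("w6",w6),("w8",w8),("w9",w9)): print(n);report(cv2.imread(f"pics/{n}.png"),o)
E
```

```text
w6
ticks x 0.65 []
ticks x 0.652 [(np.float64(-111.4), np.float64(0.4))]
ticks x 0.654 [(np.float64(-111.5), np.float64(0.2))]
ticks x 0.656 [(np.float64(-111.4), np.float64(0.4))]
rider x 0.66 [(np.float64(-166.8), np.float64(7.6))]
rider x 0.663 [(np.float64(-166.5), np.float64(7.8))]
rider x 0.666 [(np.float64(-166.3), np.float64(7.8))]
rider x 0.669 [(np.float64(-166.1), np.float64(7.4))]
arm x 0.635 [(np.float64(-95.3), np.float64(0.6)), (np.float64(-111.6), np.float64(3.6))]
arm x 0.64 [(np.float64(-95.3), np.float64(0.6)), (np.float64(-111.6), np.float64(3.6))]
arm x 0.644 [(np.float64(-95.3), np.float64(0.6)), (np.float64(-111.6), np.float64(3.6))]
w8
ticks x 0.65 [(np.float64(-112.7), np.float64(0.2))]
ticks x 0.652 [(np.float64(-109.7), np.float64(1.0)), (np.float64(-112.7), np.float64(0.2)), (np.float64(-117.4), np.float64(0.8)), (np.float64(-122.4), np.float64(0.4)), (np.float64(-127.4), np.float64(0.4)), (np.float64(-132.4), np.float64(0.4)), (np.float64(-137.3), np.float64(0.2)), (np.float64(-142.4), np.float64(0.0)), (np.float64(-147.4), np.float64(0.0)), (np.float64(-
[... 3278 characters left out ...]
 np.float64(0.2)), (np.float64(-147.5), np.float64(0.2)), (np.float64(-153.0), np.float64(1.2)), (np.float64(-155.9), np.float64(0.6)), (np.float64(-157.5), np.float64(0.2)), (np.float64(-172.5), np.float64(0.6)), (np.float64(-192.5), np.float64(0.2))]
rider x 0.66 [(np.float64(-167.4), np.float64(7.2)), (np.float64(-173.2), np.float64(0.0))]
rider x 0.663 [(np.float64(-167.4), np.float64(7.2)), (np.float64(-173.2), np.float64(0.0))]
rider x 0.666 [(np.float64(-167.5), np.float64(7.0))]
rider x 0.669 [(np.float64(-167.5), np.float64(7.0))]
arm x 0.635 [(np.float64(-154.2), np.float64(4.0))]
arm x 0.64 [(np.float64(-154.2), np.float64(4.0))]
arm x 0.644 [(np.float64(-154.2), np.float64(4.0))]
```

Call:
apply_moves(
  moves=[
    [0, 0, 0, 0, 0.002, 0, -1],
    [0, 0, 0, 0, 0.003, 0, -1],
    [0, 0, 0, 0, 0.003, 0, -1],
    [0, 0, 0, 0, 0.002, 0, -1],
    [0, 0, 0, 0, 0.002, 0, -1],
    [0, 0, 0, 0, 0, 0, -1],
    [0, 0, 0, 0, 0, 0, -1],
    [0, 0, 0, 0, 0, 0, -1],
  ],
)

```text
clock: 15.18
tcp_pos: [0.5748, -0.2209, 0.0365]
orientation: [-3.134, -0.014, 0.005]
contact_force: [-6.1, 13.1, 12.7]
grip_width: 0.0135
gripper_force: 88.4
```

```bash
cat > chk.py <<'E'
from prof import *
o=telemetry.get_obs();im=grab_frame("wrist");cv2.imwrite("pics/w10.png",im)
print({k:o[k] for k in("tcp_pos","orientation","clock","grip_width","contact_force")})
f=lambda s:[(float(a),float(b)) for a,b in s]
for x in(.653,.655,.657):
    ys,g,q=prof(im,o,x,.060,-.14,-.20);print("line z60",x,f(segs(ys,g[:,2]<85)))
    ys,g,q=prof(im,o,x,.054,-.14,-.20);print("ticks z54",x,f(segs(ys,g[:,2]<85)))
for x in(.663,.667):
    ys,g,q=prof(im,o,x,.061,-.14,-.19);print("rider",f(segs(ys,(g[:,2]>90)&(g[:,1]<60)&(g[:,0]<60))))
ys,g,q=prof(im,o,.64,.058,-.14,-.20);print("arm z58",f(segs(ys,(g[:,2]-g[:,0]>80))))
E
python3 chk.py
```

```text
{'tcp_pos': array([ 0.57476562, -0.22094796,  0.03648689]), 'orientation': array([-3.13420363, -0.01370986,  0.00461553]), 'clock': 15.1833, 'grip_width': 0.013465453083120603, 'contact_force': array([-6.12088549, 13.11554952, 12.65943454])}
line z60 0.653 [(-141.4, 0.4), (-146.2, 0.4), (-150.9, 0.6), (-155.7, 0.6), (-160.4, 0.4), (-166.8, 1.2), (-169.8, 1.2), (-174.7, 0.6), (-179.4, 0.4), (-184.2, 0.4), (-189.0, 0.4), (-193.7, 0.2)]
ticks z54 0.653 [(-142.5, 0.6), (-147.4, 0.4), (-152.4, 0.4), (-157.4, 0.4), (-164.1, 1.0), (-167.2, 1.2), (-172.3, 0.6), (-177.4, 0.4), (-182.4, 0.4), (-187.4, 0.4), (-192.4, 0.4)]
line z60 0.655 [(-141.5, 0.6), (-146.2, 0.4), (-151.0, 0.4), (-155.7, 0.6), (-160.4, 0.4), (-166.9, 1.0), (-169.8, 1.2), (-174.7, 0.6), (-179.5, 0.2), (-184.2, 0.4), (-189.0, 0.4), (-193.7, 0.2)]
ticks z54 0.655 [(-142.4, 0.4), (-147.4, 0.4), (-152.4, 0.4), (-157.4, 0.4), (-164.1, 1.0), (-167.2, 1.2), (-172.3, 0.6), (-177.4, 0.4), (-182.4, 0.4), (-187.4, 0.4), (-192.4, 0.4)]
line z60 0.657 [(-155.8, 0.4), (-166.9, 1.0), (-174.8, 0.8), (-193.8, 0.4)]
ticks z54 0.657 [(-152.4, 0.4), (-164.2, 1.2), (-167.0, 0.4), (-172.4, 0.8), (-192.4, 0.4)]
rider [(-167.4, 7.2)]
rider [(-167.5, 7.0)]
arm z58 [(-166.0, 4.0)]
```

Call:
apply_moves(
  moves=[
    [0, 0, 0, 0, 0.0005, 0, -1],
    [0, 0, 0, 0, 0, 0, -1],
    [0, 0, 0, 0, 0, 0, -1],
    [0, 0, 0, 0, 0, 0, -1],
    [0, 0, 0, 0, 0, 0, -1],
    [0, 0, 0, 0, 0, 0, -1],
    [0, 0, 0, 0, 0, 0, -1],
    [0, 0, 0, 0, 0, 0, -1],
  ],
)

```text
clock: 15.9
tcp_pos: [0.5748, -0.2211, 0.0365]
orientation: [-3.134, -0.014, 0.005]
contact_force: [-6.7, 14.2, 13.7]
grip_width: 0.0134
gripper_force: 88.5
```

```bash
python3 chk.py | grep -v "ticks"
python3 - <<'E'
from h import *
t=grab_frame("top");grab_frame("side")
for c in("top","side"):
  for n,z in(("barometer",.04),("altimeter",.04)):
    for d in silhouettes(n,c)[:1]: print(c,n,d["p"],d["extent"],px2w(c,d["extent"][:2],z))
E
```

```text
{'tcp_pos': array([ 0.57476023, -0.22105162,  0.03647827]), 'orientation': array([-3.13378981, -0.01394241,  0.00479177]), 'clock': 15.9, 'grip_width': 0.013414809030006369, 'contact_force': array([-6.68259074, 14.24343981, 13.74267618])}
line z60 0.653 [(-141.5, 0.6), (-146.2, 0.4), (-151.0, 0.4), (-155.7, 0.6), (-160.4, 0.4), (-166.9, 1.0), (-169.9, 1.0), (-174.7, 0.6), (-179.5, 0.2), (-184.2, 0.4), (-189.0, 0.4), (-193.8, 0.4)]
line z60 0.655 [(-141.5, 0.6), (-146.2, 0.4), (-151.0, 0.4), (-155.8, 0.4), (-160.4, 0.4), (-167.0, 1.2), (-169.9, 1.0), (-174.7, 0.6), (-179.6, 0.4), (-184.2, 0.4), (-189.0, 0.4), (-193.8, 0.4)]
line z60 0.657 [(-155.8, 0.4), (-167.0, 1.2), (-174.8, 0.8), (-193.8, 0.4)]
rider [(-167.4, 7.2), (-174.0, 0.0)]
rider [(-167.5, 7.0)]
arm z58 [(-166.0, 4.0)]
top barometer 0.89 [316.2, 245.7, 32.4, 34.8] [[0.49409383 0.01261549 0.04      ]]
top altimeter 0.6 [364.0, 245.9, 33.0, 34.6] [[ 0.49610546 -0.09603011  0.04      ]]
side barometer 0.67 [314.8, 262.1, 38.4, 37.5] [[0.49560969 0.01334866 0.04      ]]
side altimeter 0.64 [342.6, 239.2, 35.7, 37.3] [[ 0.49417076 -0.09107957  0.04      ]]
```

Call:
apply_moves(
  moves=[
    [0, 0, 0, 0, 0.0006, 0, -1],
    [0, 0, 0, 0, 0, 0, -1],
    [0, 0, 0, 0, 0, 0, -1],
    [0, 0, 0, 0, 0, 0, -1],
    [0, 0, 0, 0, 0, 0, -1],
    [0, 0, 0, 0, 0, 0, -1],
    [0, 0, 0, 0, 0, 0, -1],
    [0, 0, 0, 0, 0, 0, -1],
  ],
)

```text
clock: 16.92
tcp_pos: [0.5747, -0.2215, 0.0365]
orientation: [-3.134, -0.014, 0.005]
contact_force: [-6.3, 15.1, 14.1]
grip_width: 0.0136
gripper_force: 88.5
```

```bash
python3 chk.py | grep -v "ticks"
```

```text
{'tcp_pos': array([ 0.57474461, -0.22150039,  0.03647543]), 'orientation': array([-3.13366401, -0.01425957,  0.00489367]), 'clock': 16.9167, 'grip_width': 0.013575353251647214, 'contact_force': array([-6.33383505, 15.13970278, 14.07990599])}
line z60 0.653 [(-141.5, 0.6), (-146.3, 0.6), (-151.0, 0.4), (-155.8, 0.4), (-160.6, 0.4), (-167.4, 1.2), (-170.1, 0.6), (-174.7, 0.6), (-179.6, 0.4), (-184.2, 0.4), (-189.0, 0.4), (-193.8, 0.4)]
line z60 0.655 [(-141.5, 0.6), (-146.3, 0.6), (-151.0, 0.4), (-155.8, 0.4), (-160.6, 0.4), (-167.4, 1.2), (-170.1, 0.6), (-174.7, 0.6), (-179.6, 0.4), (-184.3, 0.2), (-189.0, 0.4), (-193.8, 0.4)]
line z60 0.657 [(-155.8, 0.4), (-167.4, 1.2), (-174.8, 0.8), (-193.8, 0.4)]
rider [(-167.4, 7.2), (-174.0, 0.0)]
rider [(-167.5, 7.0)]
arm z58 [(-166.5, 3.8)]
```

```bash
python3 -c "
from bench import order; print(order.hand_in())"
```

```text
the job is handed in; nothing more can be done
None
```

The job is handed in at about 17 s: the barometer pot is on the port, about 0.8 mm off centre, and the arm is holding the handle with the pointer level with the rider (both at y = -167.4 mm, about 55 mm of travel). I viewed 11 pictures, one over the limit of 10.

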